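# Snap the terminal cover off a steering control box

## Robot

A 6-joint arm with a two-finger parallel gripper is mounted at the origin on the work surface. World frame = base frame: x ahead of the robot, y to its left, z up, the work surface at z = 0. Lengths are in m, angles in rad, forces in N, time in s.
With the tool pointing down it reaches from about 0.3 to 1 m from the base axis. Payload 5.1 kg.
Tool frame: the origin (TCP) lies at the very end of the fingers, on their centre line; the grasp point (between the pads) lies 19 mm behind it; y points along the fingers, x is the direction in which the jaws open and shut, and the axes are right-handed (so a half turn about y gives the same grasp; the last joint's range is limited). The gripper opens to 95 mm and grips with 3 to 60 N. Pads are 20 mm wide; open, the fingers measure 119 mm over their backs; the gripper's body (75 mm by 180 mm) begins 59 mm behind the grasp point.
Start: joints at [-1.414, 0.124, 1.65, -0, 1.367, -0.083], TCP at [0.154, -0.631, 0.215] pointing down, gripper open.
Joint ranges: [-2.61, 2.61], [-1.02, 2.33], [0.03, 2.71], [-1.35, 4.49], [0.32, 2.68], [-2.91, 2.91]. Speed limits (rad/s): [2.57, 2.57, 3.14, 3.14, 3.14, 3.14].

## Interface

Orientations are given as a unit quaternion [w, x, y, z].
In Python, from cell import monitor, optics, workorder, models gives the robot as it stands.
- The arm moves only by the shell command python3 -m jog 'ROWS' [OPENING] [FORCE]. ROWS is JSON, a list of rows, each a list of 2 entries, a list of its own where there are three numbers: the shift along the tool's x, y, z in cm, then the turn, a rotation vector about the tool's x, y, z in degrees. In form: [[[dx, dy, dz], [rx, ry, rz]], ...]. A call has 1 to 8 rows; each row is the pose to reach, as a shift and turn from the pose commanded when the call began, along the tool's axes at that moment; what a row does not reach only later rows make up. A row lasts 1/12 s, in which the tool goes at most 41.7 mm and 7.16 degrees, less where a joint would pass 70% of its speed; a pose out of reach is approached as far as the arm can. A call with a gripper value outside its range is refused whole. OPENING is the opening, from 0 (shut) to 1 (fully open), set as the call begins (- or left out, the last holds). The fingers move at their own pace and stop on an object; FORCE is the grip in N (left out, the last holds). Time passes only in rows, so rows that repeat a pose let the fingers close. It gives the time, the measured TCP pose, the force and the opening at its end, in the units of the state.
- monitor.sense(): the state, without advancing time (a new reading comes with each control period).
- optics.snapshot(name): name is "scene" or "top" or "wrist"; returns a dict with "img" (480x640x3 uint8, red, green, blue), "fovy" (degrees; the focal length in pixels is half the picture's height over the tangent of half this angle, whatever the lens; pixels are square), "cx", "cy" (the principal point, pixels), "pose" (4x4, takes a point from camera to world coordinates). Camera axes: x right, y down, z forward; pixel columns grow to the right and rows downward; lengths in m; the calibration is good to about 2 mm. The wrist camera is an equidistant fisheye: a pixel r from the principal point sees the ray r / f radians off the axis. A picture is of the moment at which its call begins. There is no depth.
- workorder.finish_job(): hands the job in, once; it reports no verdict.
Trained networks look in a picture, given as the dict that the camera call returned (one of the last four; its "shot" number tells which), for a name from the list of things; names that differ only in an ending like _2 or _b are one class to them, and where a whole thing is asked for, a point or a joint stands for the part that bears it (a point fixed in the world has none). Each returns a list of dicts, best first, with "confidence" (0 to 1); they miss things now and then, are a little off and sometimes report something else, mostly with a low value. They report only what shows in the picture. A call takes as long as a camera call. They do not tell look-alikes from the thing itself.
- models.trace(target, picture): "region" (480x640 bool, what is visible of it).
- models.place_of(target, picture): "centre" ([x, y, z] in m, in world coordinates, good to about 4 mm: a listed point, or the origin of a listed thing).
The state is a dict: "time_s": time; "joint_positions": joint angles; "joint_velocities": joint speeds; "joint_efforts": joint torques, N m; "eef_pos": TCP position; "tool_rot": TCP orientation; "wrist_force": force on the tool from outside, world axes, zero at the start; "moment": the same for the moment, N m; "width": finger opening in m.
Only numpy, scipy, OpenCV 4.12 (cv2) and the standard library are available. Lean on these libraries where they do the work, as an engineer would, in place of code of your own. Each camera call takes 0.05 s, during which the arm holds its last target.

## Task

The black steering control box has to be opened for wiring: press the red snap tab in to release the yellow terminal cover, then push the cover along its rails, away from the cable connectors, until it is right out of the rails and lies flat on the box's plain top with the terminals open to view. Use the fingertips only: do not lift the cover, do not knock it off the box, do not touch the bare terminals, and leave the other things where they are.

Things in the scene. Friction and masses are not known exactly. Their poses are not given: they have to be found in the camera images.
- control_box: Black cast control box, fixed, 150 mm (its x) by 260 mm (its y); flat top deck 60 mm above the bench. Origin: centre of its underside, on the bench; z up. At its -y end a header with cable connectors (y -130 to -95 mm) is 78 mm high. Before it lies the terminal well (x -26 to 26, y -80 to -10 mm, floor at 40 mm), under the yellow cover. From y -1 to 130 mm the deck is plain.
- rail_end (a point): Point on the control box's deck midway between the ends of the two aluminium rails (box frame x 0, y -1, z 60 mm). The rails run along y from -95 to -1 mm, inner walls at x +-39.5 mm, lips reaching in to x +-34.5 mm, lip tops 69.5 mm above the bench. They hold the cover down: it can only slide to +y. Out of them it lies free on the plain deck and tips off the box beyond y 130 mm.
- cover: Yellow flat cover, 76 (x) by 84 (y) by 4 mm, about 60 g. Origin: centre of its underside; axes as the box's. Seated at about x 0, y -43, z 60 mm of the box's frame, hooked by the snap tab. Tab pressed in: a spring kicks the cover about 10 mm to +y, the tab cannot relock it and may be let go. It then slides with 2 to 6 N and is out of the rails when its origin passes y +41 mm (84 mm from its seat).
- cover_ridge (a point): Middle of the top edge of the -y face of the cover's thumb ridge, a bar 50 mm long in x, 6 mm thick in y, 12 mm high above the cover's upper face (its top is 76 mm above the bench). 20 mm to +y of the cover's origin and 16 mm above it. Push here to the box's +y.
- snap_tab (a joint): Angle of the red snap tab, rad: 0 up and locking, about 0.10 releases the cover, 0.16 is its stop (fully in). A sprung lever hinged at its +y end; it springs back by itself. About 1 N on its pad starts it, 5 N plus some friction brings it to the stop. Pushing the cover does not move it. Let go after release, it rests under the cover at 0.04 to 0.09 until the cover has slid past it.
- tab_pad (a point): Centre of the upper face of the snap tab's red ribbed thumb pad, 24 mm (x) by 28 mm (y), beside the near (-x) rail: x -60.5, y -48, z 80 mm in the control box's frame when up. Pressed straight down it goes in by 9.6 mm and even then stands higher than the rails.
- terminals: Green terminal strip with six brass screws on the floor of the well, its tops at most 51 mm above the bench. Origin: in the control box's frame x 0, y 0, z 40 mm. Bare: not to be touched.
- brass_fitting: Loose brass hydraulic fitting standing on the bench on the snap tab's side of the box, 30 mm across, 46 mm high. Origin: centre of its foot.
- brass_elbow_stub: Loose larger brass fitting, 35 mm across, 46 mm high, on the left of the bench. Origin: centre of its foot.
- port_cap: Loose whitish plastic port cap, 20 mm across, 13 mm high, standing on the control box's deck near its +x edge, beside the cover's way (about 15 mm clear of it). Origin: centre of its foot.
- screwdriver: Loose screwdriver lying on the bench beyond the control box. Origin: under its middle.
- wrench: Loose wrench lying on the right of the bench. Origin: under its middle.
- cup: Yellow drinks cup with lid and blue straw, 85 mm across, 117 mm high to the lid. Origin: centre of its foot.
- sealant_bottle: Small blue bottle with a red cap, 44 mm across, 100 mm high. Origin: centre of its foot.
Mind the look-alikes: they are no part of the job. What is meant by the cover is not green, and is the larger of those in its own colour.

How it is judged:
On the way, in this order (a step that is already met when the one before it is completed fails the run):
1. the snap tab is pressed in far enough to release the cover (value of joint snap_tab above 0.09 rad), for 0.05 s.
2. the cover is pushed out of its rails and the tab has sprung back (y of cover in the frame of control_box above 0.043 m and z of cover in the frame of control_box between 0.055 and 0.066 m and angle between cover's own z axis and vertical below 0.12 rad and value of joint snap_tab below 0.03 rad), for 0.2 s.
At the end, for the whole second after the job is handed in: The cover lies at rest, flat (within 0.12 rad) on the control box's top deck (origin 55 to 66 mm above the bench), its origin more than 43 mm towards +y from the control box's origin, so clear of rails and well, and the snap tab is back up (below 0.03 rad) (all of step 2 and linear speed of cover below 0.01 m/s); the robot touches nothing.
It fails at once if the cover is lifted more than 12 mm off the deck (z of cover in the frame of control_box above 0.072 m).
It fails at once if the cover is knocked off the box (z of cover in the frame of control_box below 0.045 m).
It fails at once if the bare terminals are touched (contact force between any of the fingers, the arm and terminals above 0.3 N).
It fails at once if a bystander is moved more than 25 mm (distance of any of brass_fitting, brass_elbow_stub, port_cap, screwdriver, wrench, cup, sealant_bottle from where it was at the start of the episode above 0.025 m).
It also fails if it takes over 42 s, if anything falls off the work surface, if the arm or the gripper's body presses on something with over 40 N, if the wrist force passes 120 N, or if a joint passes its speed limit or range.

## Working session

There is one attempt and no reset: what is moved stays moved. The work goes in short steps, Python scripts to look and compute and a shell command to move; the robot and the scene stay as the last step left them, time stands still between calls to the robot, and variables do not carry over. Pictures are saved under pics/ and viewed, and the job is handed in when it is done.

```bash
ls; mkdir -p pics; cat > h.py <<'E'
import numpy as np, cv2
from cell import monitor, optics, workorder, models
from scipy.spatial.transform import Rotation as R
def snap(n,f=None):
    p=optics.snapshot(n)
    if f: cv2.imwrite('pics/'+f,cv2.cvtColor(p['img'],cv2.COLOR_RGB2BGR))
    return p
def proj(p,X):
    T=np.array(p['pose']);c=np.linalg.inv(T)@np.append(X,1)
    f=240/np.tan(np.radians(p['fovy'])/2)
    return p['cx']+f*c[0]/c[2],p['cy']+f*c[1]/c[2]
def ray(p,u,v):
    T=np.array(p['pose']);f=240/np.tan(np.radians(p['fovy'])/2)
    d=T[:3,:3]@np.array([(u-p['cx'])/f,(v-p['cy'])/f,1]);return T[:3,3],d
def atz(p,u,v,z):
    o,d=ray(p,u,v);return o+d*(z-o[2])/d[2]
def st():
    s=monitor.sense();q=s['tool_rot'];r=R.from_quat([q[1],q[2],q[3],q[0]])
    return s,r
E
python3 - <<'E'
from h import *
s,r=st();print({k:np.round(v,3) for k,v in s.items()});print(r.as_matrix().round(3))
for n in ('scene','top'):
    p=snap(n,n+'0.png');print(n,p['fovy'],np.array(p['pose']).round(3).tolist())
    for t in ('control_box','rail_end','cover','cover_ridge','tab_pad','brass_fitting','port_cap'):
        for d in models.place_of(t,p)[:3]:
            c=np.array(d['centre']);print(t,c.round(4),round(d['confidence'],2),np.round(proj(p,c)))
E
```

```text
pics
{'time_s': np.float64(0.0), 'joint_positions': array([-1.414,  0.124,  1.652,  0.   ,  1.368, -0.083]), 'joint_velocities': array([-0.   , -0.   , -0.   ,  0.001, -0.   ,  0.   ]), 'joint_efforts': array([-1.0000e-03, -4.1760e+01, -3.5993e+01,  7.7000e-02,  4.9000e-02,
       -0.0000e+00]), 'eef_pos': array([ 0.154, -0.631,  0.213]), 'tool_rot': array([ 0.557, -0.556,  0.437, -0.436]), 'wrist_force': array([-0.005, -0.054,  0.125]), 'moment': array([0.022, 0.005, 0.015]), 'width': np.float64(0.095)}
[[ 0.237 -0.     0.971]
 [-0.971  0.002  0.237]
 [-0.002 -1.     0.   ]]
scene 48.6200967143294 [[-0.494, 0.455, -0.741, 1.393], [0.869, 0.244, -0.43, 0.504], [-0.015, -0.856, -0.516, 0.683], [0.0, 0.0, 0.0, 1.0]]
control_box [ 5.727e-01  2.000e-04 -2.600e-03] 0.65 [307. 279.]
rail_end [5.692e-01 4.000e-04 5.910e-02] 0.7 [307. 255.]
cover [ 6.473e-01 -2.330e-01  3.000e-04] 0.77 [203. 267.]
cover [ 0.5926 -0.0367  0.0603] 0.66 [287. 256.]
cover [ 0.4692 -0.2485  0.0005] 0.64 [244. 231.]
cover_ridge [ 0.4527 -0.2558  0.0144] 0.86 [245. 223.]
cover_ridge [ 0.5833 -0.0178  0.0748] 0.63 [
[... 453 characters left out ...]
 0.92 [309. 221.]
rail_end [ 0.5745 -0.0011  0.0613] 0.76 [308. 217.]
cover [ 0.5908 -0.0378  0.0596] 0.9 [324. 210.]
cover [ 0.4677 -0.2476 -0.0009] 0.89 [410. 265.]
cover [ 0.6423 -0.2306  0.0022] 0.59 [402. 193.]
cover_ridge [ 0.5844 -0.0216  0.0766] 0.94 [317. 212.]
cover_ridge [ 0.6246 -0.2326  0.0099] 0.86 [404. 199.]
cover_ridge [ 0.4537 -0.255   0.0136] 0.57 [415. 270.]
tab_pad [ 0.5441 -0.0731  0.0833] 0.91 [340. 229.]
brass_fitting [0.6552 0.3748 0.006 ] 0.53 [151. 186.]
brass_fitting [ 0.4705 -0.0811 -0.0013] 0.47 [341. 264.]
brass_fitting [ 0.4138 -0.3932 -0.0043] 0.44 [471. 287.]
port_cap [0.5844 0.1032 0.0614] 0.44 [263. 213.]
port_cap [ 0.6316 -0.3809  0.0026] 0.41 [464. 197.]
```

```bash
python3 - <<'E'
import cv2
a=cv2.imread('pics/top0.png')[150:300,230:440];cv2.imwrite('pics/topc.png',cv2.resize(a,None,fx=3.8,fy=3.8,interpolation=cv2.INTER_CUBIC))
a=cv2.imread('pics/scene0.png')[190:310,220:390];cv2.imwrite('pics/scenec.png',cv2.resize(a,None,fx=4.5,fy=4.5,interpolation=cv2.INTER_CUBIC))
E
```

```text
(no output)
```

View pics/top0.png

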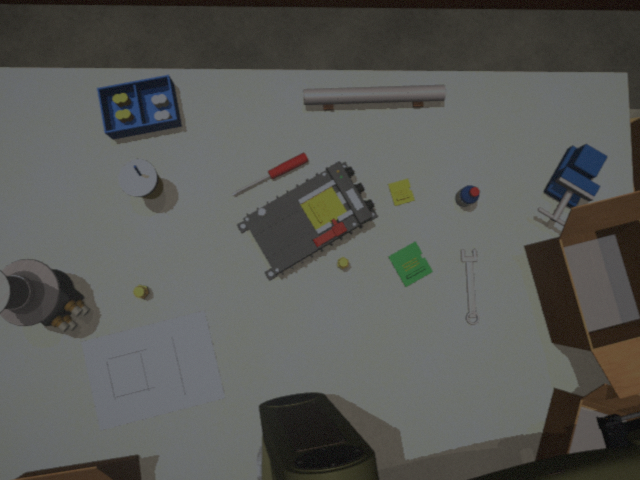

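View pics/scene0.png

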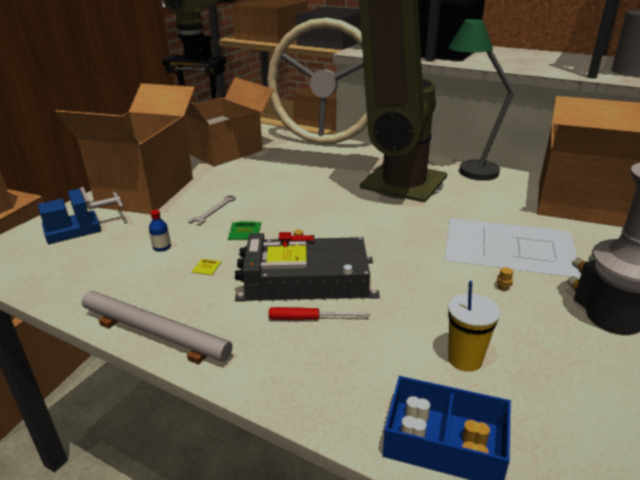

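```bash
ls pics
```

```text
scene0.png
scenec.png
top0.png
topc.png
```

View pics/topc.png

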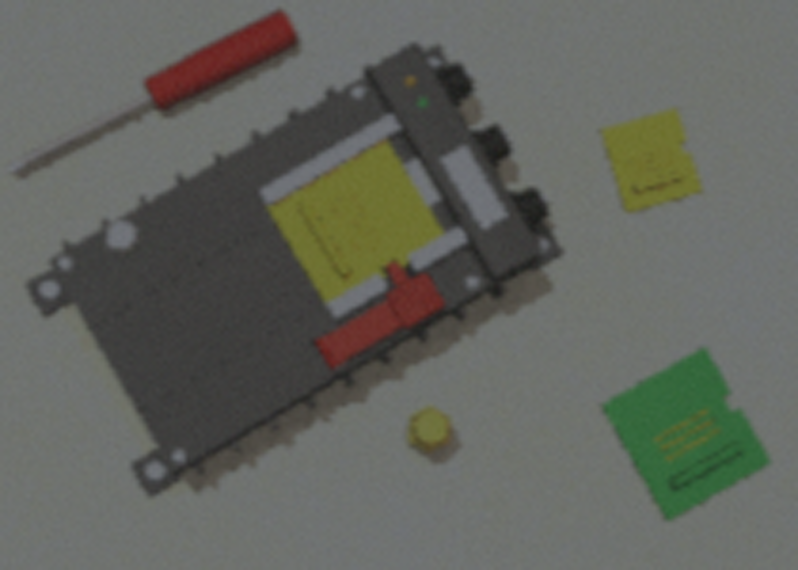

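View pics/scenec.png

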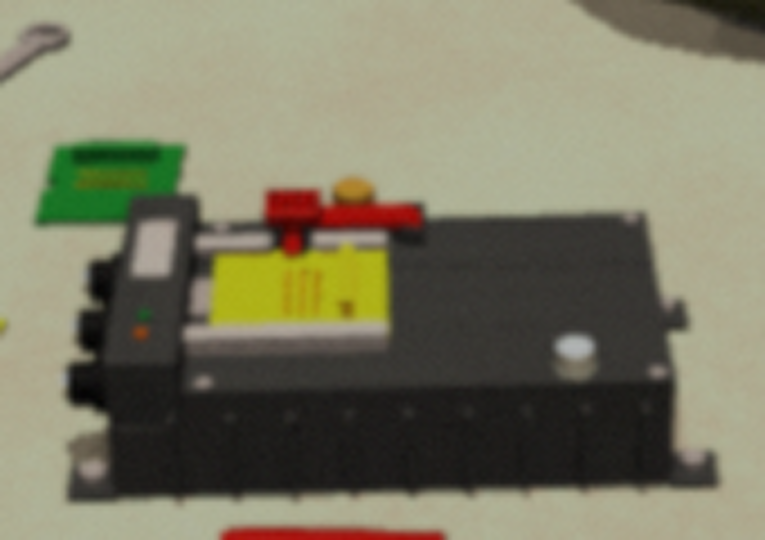

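The cover look-alikes in the top image are the yellow plate on the box (324,210), a small yellow plate on the bench (402,193) and a green plate (410,265). I choose (324,210): it is the larger yellow one, seated between the rails. The red tab pad is at (340,229). The brass fitting by the box is at (344,264).

```bash
cat > box.py <<'E'
from h import *
from scipy.optimize import least_squares
L={'control_box':(0,0,0),'rail_end':(0,-.001,.06),'cover':(0,-.043,.06),'cover_ridge':(0,-.023,.076),'tab_pad':(-.0605,-.048,.08)}
def fit(shots):
    obs=[]
    for p in shots:
        for k,l in L.items():
            for d in models.place_of(k,p):
                c=np.array(d['centre'])
                if k=='cover' or k=='cover_ridge':
                    if c[2]<.04: continue
                if np.linalg.norm(c[:2]-[.573,-.002])>.12 or (k=='tab_pad' and c[2]<.07): continue
                obs.append((k,l,c));break
    def res(x):
        r=R.from_euler('z',x[2]);return np.concatenate([(r.apply(l)[:2]+x[:2]-c[:2]) for k,l,c in obs])
    s=least_squares(res,[.573,-.002,.48],loss='soft_l1',f_scale=.004)
    return s.x,res(s.x).reshape(-1,2),[o[0] for o in obs]
def b2w(x,l): return R.from_euler('z',x[2]).apply(l)+[x[0],x[1],0]
def w2b(x,w): return R.from_euler('z',-x[2]).apply(np.array(w)-[x[0],x[1],0])
E
python3 - <<'E'
from box import *
S=[snap('scene'),snap('top')]
x,r,k=fit(S);print(x,np.degrees(x[2]))
for a,b in zip(k,r): print(a,(b*1000).round(1))
for p,n,(u,v,w,h),f in ((S[0],'s',(220,190,170,120),4.5),(S[1],'t',(230,150,210,150),3.8)):
    im=cv2.resize(cv2.cvtColor(p['img'],cv2.COLOR_RGB2BGR)[v:v+h,u:u+w],None,fx=f,fy=f,interpolation=cv2.INTER_CUBIC)
    im=cv2.convertScaleAbs(im,alpha=1.5)
    def poly(pts,col):
        q=np.array([(np.array(proj(p,b2w(x,q)))-[u,v]+.5)*f for q in pts]).astype(int);cv2.polylines(im,[q],True,col,1)
    poly([(-.075,-.095,.06),(.075,-.095,.06),(.075,.13,.06),(-.075,.13,.06)],(255,0,255))
    poly([(-.038,-.085,.064),(.038,-.085,.064),(.038,-.001,.064),(-.038,-.001,.064)],(255,255,0))
    poly([(-.0725,-.062,.08),(-.0485,-.062,.08),(-.0485,-.034,.08),(-.0725,-.034,.08)],(0,255,0))
    poly([(-.075,-.13,.078),(.075,-.13,.078),(.075,-.095,.078),(-.075,-.095,.078)],(0,128,255))
    cv2.imwrite(f'pics/ov_{n}.png',im)
E
```

```text
[ 0.57154645 -0.00135061  0.55393175] 31.737951541056866
control_box [4.4 1.6]
cover [-0.5 -3.3]
cover_ridge [ 0.3 -0. ]
tab_pad [ 0.5 -1.4]
control_box [-0.5  1.9]
rail_end [-3.2 -1.7]
cover [-1.  -0.2]
cover_ridge [0.6 3. ]
```

View pics/ov_t.png

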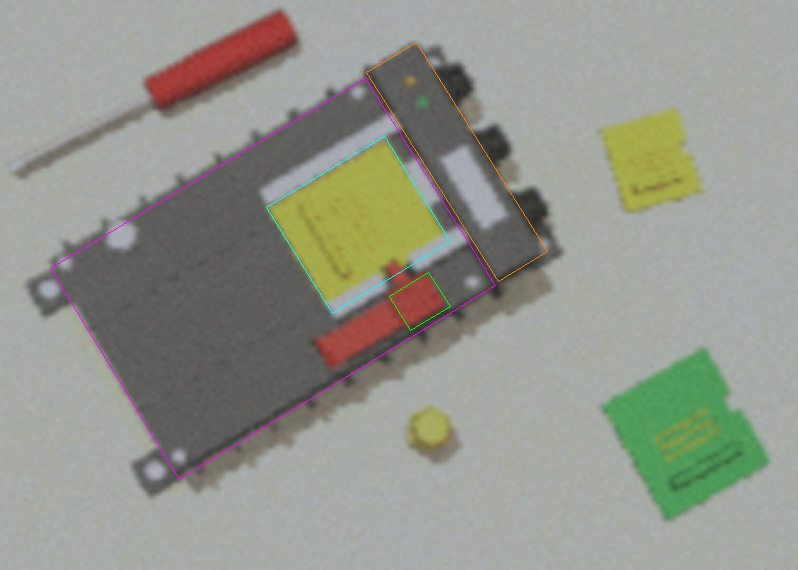

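View pics/ov_s.png

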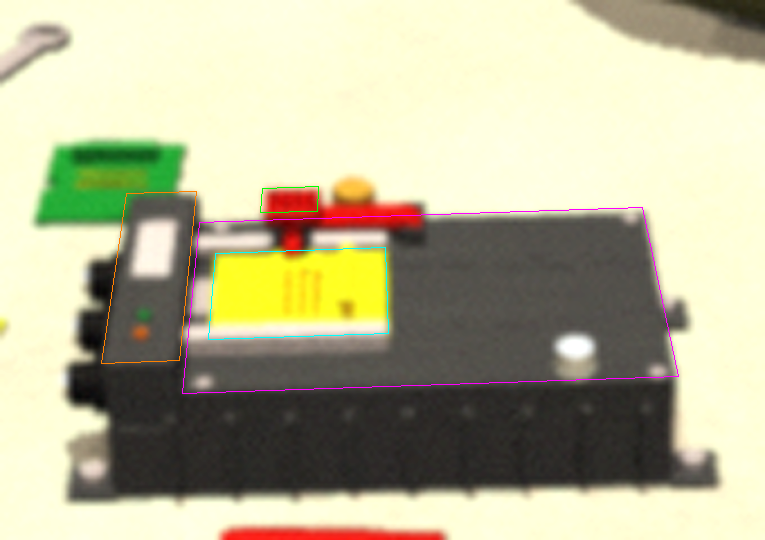

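The overlays agree with the picture: cover, header and pad line up to about 2 mm, and the yaw is about 31°. I'll move above the pad, using the wrist camera to refine on the way.

```bash
cat > go.py <<'E'
from box import *
X=np.array([.5715,-.0014,np.radians(31.2)])
def plan(l,X=X):
    s,r=st(); M=r.as_matrix(); bx=R.from_euler('z',X[2]).as_matrix()
    tgt=np.column_stack([bx[:,0],[0,0,-1],bx[:,1]]) # x,y,z : x × y = z?
    if np.linalg.det(tgt)<0: tgt[:,2]*=-1
    rel=R.from_matrix(M.T@tgt).as_rotvec(degrees=True)
    w=b2w(X,l)
    print('t',round(s['time_s'],2),'target w',w.round(4),'eef',np.round(s['eef_pos'],4),'box',(w2b(X,s['eef_pos'])*1000).round(1),'shift cm',(M.T@(w-s['eef_pos'])*100).round(2),'rot',rel.round(2),'F',np.round(s['wrist_force'],2),'w',round(s['width'],4))
if __name__=='__main__':
    import sys
    plan([float(v)/1000 for v in sys.argv[1:4]])
E
python3 go.py -60.5 -48 180
```

```text
t 1.4 target w [ 0.5446 -0.0738  0.18  ] eef [ 0.1544 -0.6314  0.2147] box [-683.2 -322.8  214.7] shift cm [-44.9    3.46  51.15] rot [   0.   -107.46   -0.  ] F [-0.65  0.51  0.59] w 0.0949
```

```bash
python3 -m jog '[[[-22,0.5,25],[0,-50,0]],[[-22,0.5,25],[0,-50,0]],[[-22,0.5,25],[0,-50,0]],[[-22,0.5,25],[0,-50,0]],[[-22,0.5,25],[0,-50,0]],[[-22,0.5,25],[0,-50,0]],[[-22,0.5,25],[0,-50,0]],[[-22,0.5,25],[0,-50,0]]]' 0; python3 go.py -60.5 -48 180
```

```text
time_s: 2.07
eef_pos: [0.3457, -0.3566, 0.2099]
tool_rot: [-0.689, 0.689, -0.159, 0.16]
wrist_force: [1.2, -0.7, -0.7]
width: 0.0475
t 2.07 target w [ 0.5446 -0.0738  0.18  ] eef [ 0.3457 -0.3566  0.2099] box [-377.1 -186.8  209.9] shift cm [ 5.46  2.98 34.14] rot [ 4.000e-02 -5.725e+01  3.000e-02] F [ 1.16 -0.7  -0.66] w 0.0475
```

```bash
python3 -m jog '[[[5.3,1.5,33],[0,-57,0]],[[5.3,1.5,33],[0,-57,0]],[[5.3,1.5,33],[0,-57,0]],[[5.3,1.5,33],[0,-57,0]],[[5.3,1.5,33],[0,-57,0]],[[5.3,1.5,33],[0,-57,0]],[[5.3,1.5,33],[0,-57,0]],[[5.3,1.5,33],[0,-57,0]]]'; python3 go.py -60.5 -48 180; python3 -m jog '[[[0,0,0],[0,0,0]],[[0,0,0],[0,0,0]]]'; python3 - <<'E'
from box import *
import go
p=snap('wrist','w1.png');print(p['fovy'],np.array(p['pose']).round(3).tolist())
print(fit([p]))
s,_=st();print(s['eef_pos'],s['wrist_force'])
E
python3 go.py -60.5 -48 180
```

```text
time_s: 2.73
eef_pos: [0.5387, -0.0848, 0.195]
tool_rot: [-0.681, 0.681, 0.19, -0.189]
wrist_force: [0.6, -1.5, 0.4]
width: 0.0006
t 2.73 target w [ 0.5446 -0.0738  0.18  ] eef [ 0.5387 -0.0848  0.195 ] box [-71.3 -54.4 195. ] shift cm [1.07 1.5  0.64] rot [ 0.04 -0.09  0.03] F [ 0.62 -1.5   0.43] w 0.0006
time_s: 2.9
eef_pos: [0.5384, -0.0849, 0.1945]
tool_rot: [0.682, -0.681, -0.188, 0.189]
wrist_force: [-0.7, 0.1, -0.3]
width: 0.0005
65.70646984690485 [[0.858, 0.498, 0.128, 0.502], [0.514, -0.83, -0.216, -0.024], [-0.002, 0.251, -0.968, 0.365], [0.0, 0.0, 0.0, 1.0]]
(array([5.72818217e-01, 3.35481513e-04, 4.86707423e-01]), array([[-3.38178311e-03,  7.35481513e-04],
       [ 8.85935081e-04, -1.48396132e-04],
       [ 3.87573534e-03,  6.29567498e-06],
       [-1.10590736e-03, -5.87596153e-04]]), ['control_box', 'rail_end', 'cover_ridge', 'tab_pad'])
[ 0.53731636 -0.08801592  0.19488934] [ 0.71784322 -0.70485472  0.25928318]
t 3.2 target w [ 0.5446 -0.0738  0.18  ] eef [ 0.5373 -0.088   0.1949] box [-74.1 -56.4 194.9] shift cm [1.35 1.49 0.85] rot [ 0.02 -0.6   0.01] F [ 0.72 -0.7   0.26] w 0.0005
```

View pics/w1.png

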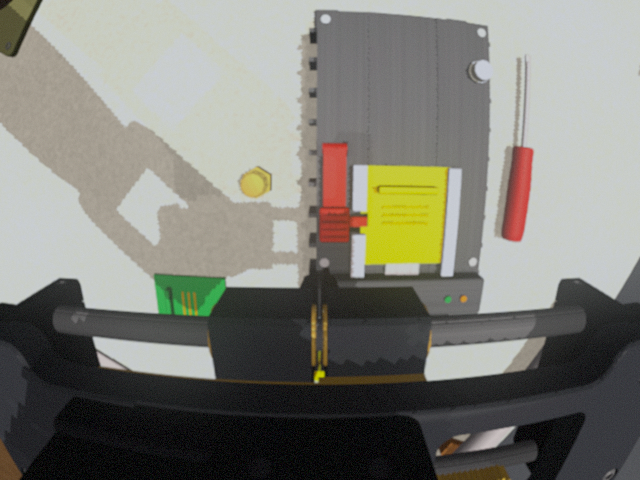

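```bash
cat > wf.py <<'E'
from box import *
def projw(p,X):
    c=np.linalg.inv(np.array(p['pose']))@np.append(X,1);f=240/np.tan(np.radians(p['fovy'])/2)
    th=np.arctan2(np.hypot(c[0],c[1]),c[2]);k=f*th/np.hypot(c[0],c[1]);return np.array([p['cx']+k*c[0],p['cy']+k*c[1]])
E
python3 - <<'E'
from wf import *
p=snap('wrist','w2.png');print(p['cx'],p['cy'])
for i in range(4):
    s,_=st();print(s['time_s'],np.round(s['eef_pos'],4),np.array(p['pose'])[:3,3].round(4));p=snap('wrist')
C={(317,11):(-75,130,60),(489,22):(75,130,60),(362,165):(-38,-1,64),(446,167):(38,-1,64),(377,189):(-25,-20,76),(437,191):(25,-20,76),
(319,207):(-72.5,-34,80),(349,207):(-48.5,-34,80),(319,242):(-72.5,-62,80),(349,242):(-48.5,-62,80)}
def res(x): return np.concatenate([projw(p,b2w(x,np.array(l)/1000))-k for k,l in C.items()])
s=least_squares(res,[.5715,-.0014,.54],loss='soft_l1',f_scale=3);print(s.x,np.degrees(s.x[2]));print(res(s.x).reshape(-1,2).round(1))
E
```

```text
318.99206709578215 238.04566613613267
3.25 [ 0.5374 -0.0879  0.1949] [ 0.5013 -0.027   0.3653]
3.3 [ 0.5374 -0.0878  0.1949] [ 0.5013 -0.0269  0.3654]
3.35 [ 0.5375 -0.0877  0.1949] [ 0.5014 -0.0268  0.3654]
3.4 [ 0.5375 -0.0875  0.1949] [ 0.5014 -0.0267  0.3653]
[ 0.5711568  -0.00316529  0.53092826] 30.419948354442223
[[-0.9 -1. ]
 [-2.2  3.1]
 [-0.9 -1. ]
 [ 3.9  0.1]
 [ 1.6  0.3]
 [ 1.8 -0.2]
 [-0.7  0.1]
 [ 0.1  0.3]
 [-0.8 -0.2]
 [-0.7 -0.1]]
```

```bash
sed -i 's/^X=.*/X=np.array([.5713,-.0027,np.radians(30.5)])/' go.py; python3 go.py -60.5 -48 100
```

```text
t 3.45 target w [ 0.5435 -0.0748  0.1   ] eef [ 0.5376 -0.0874  0.1948] box [-72.  -55.8 194.8] shift cm [1.15 9.48 0.78] rot [0.01 0.18 0.01] F [-0.36 -0.63  0.87] w 0.0004
```

```bash
python3 -m jog '[[[1.1,3,0.75],[0,0,0]],[[1.1,6,0.75],[0,0,0]],[[1.1,8,0.75],[0,0,0]],[[1.1,9,0.75],[0,0,0]],[[1.1,9,0.75],[0,0,0]],[[1.1,9,0.75],[0,0,0]]]' ; python3 - <<'E'
from wf import *
p=snap('wrist','w3.png')
q=snap('scene','s3.png');im=cv2.imread('pics/s3.png')[150:310,200:400];cv2.imwrite('pics/s3c.png',cv2.resize(im,None,fx=3.7,fy=3.7,interpolation=cv2.INTER_CUBIC))
E
python3 go.py -60.5 -48 100
```

```text
time_s: 3.95
eef_pos: [0.5435, -0.0749, 0.105]
tool_rot: [0.682, -0.682, -0.187, 0.187]
wrist_force: [0.5, -0.5, 0.6]
width: 0.0005
t 4.05 target w [ 0.5435 -0.0748  0.1   ] eef [ 0.5447 -0.0752  0.1067] box [-59.7 -48.9 106.7] shift cm [-0.08  0.67  0.1 ] rot [0.13 0.23 0.13] F [ 0.21 -1.03  1.07] w 0.0005
```

View pics/w3.png

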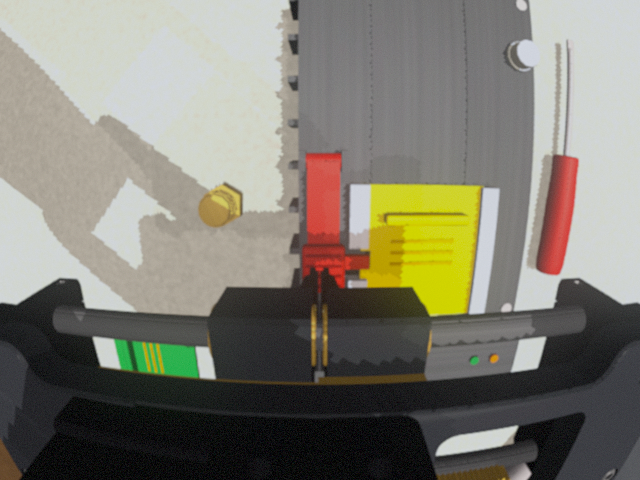

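View pics/s3c.png

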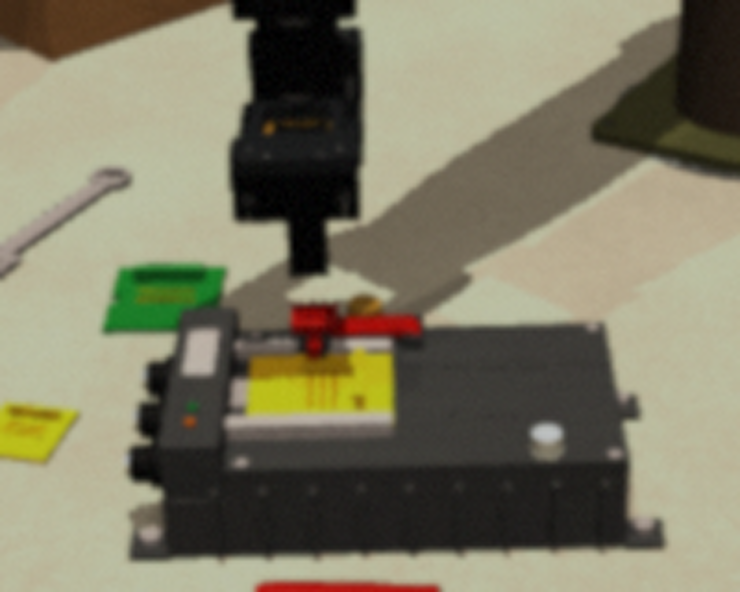

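```bash
python3 -m jog '[[[-0.05,1.5,0.1],[0,0,0]],[[-0.05,2.3,0.1],[0,0,0]],[[-0.05,2.7,0.1],[0,0,0]],[[-0.05,2.9,0.1],[0,0,0]],[[-0.05,2.9,0.1],[0,0,0]]]'; python3 go.py -60.5 -48 71;  python3 -m jog '[[[0,0.2,0],[0,0,0]],[[0,0.4,0],[0,0,0]],[[0,0.5,0],[0,0,0]],[[0,0.5,0],[0,0,0]]]'; python3 go.py -60.5 -48 71
```

```text
time_s: 4.47
eef_pos: [0.5433, -0.0748, 0.0768]
tool_rot: [-0.681, 0.682, 0.188, -0.187]
wrist_force: [-0.3, -1.2, 1.7]
width: 0.0004
t 4.47 target w [ 0.5435 -0.0748  0.071 ] eef [ 0.5433 -0.0748  0.0768] box [-60.8 -47.9  76.8] shift cm [ 0.02  0.58 -0.01] rot [0.11 0.24 0.05] F [-0.32 -1.24  1.66] w 0.0004
time_s: 4.8
eef_pos: [0.5439, -0.0753, 0.0721]
tool_rot: [-0.681, 0.683, 0.188, -0.187]
wrist_force: [0.4, -3.7, 5.9]
width: 0.0005
t 4.8 target w [ 0.5435 -0.0748  0.071 ] eef [ 0.5439 -0.0753  0.0721] box [-60.5 -48.7  72.1] shift cm [-0.    0.11  0.07] rot [0.22 0.25 0.09] F [ 0.42 -3.69  5.93] w 0.0005
```

```bash
python3 -m jog '[[[0,0.1,0.05],[0,0,0]],[[0,0.2,0.05],[0,0,0]],[[0,0.25,0.05],[0,0,0]],[[0,0.25,0.05],[0,0,0]]]'; python3 - <<'E'
from wf import *
p=snap('wrist','w4.png')
for k in ('cover','cover_ridge'):
    print(k,[(w2b([.5713,-.0027,np.radians(30.5)],d['centre'])*1000).round(1) for d in models.place_of(k,p)[:2]])
E
python3 go.py -60.5 -48 100
```

```text
time_s: 5.13
eef_pos: [0.5441, -0.0753, 0.0717]
tool_rot: [-0.68, 0.683, 0.189, -0.187]
wrist_force: [-2.8, -4.4, 14.0]
width: 0.0004
cover [array([-213.2, -158.4,    3.2]), array([  4.3, -34.5,  60.1])]
cover_ridge [array([  1.7, -10.5,  79.7]), array([-231.5, -161.8,   12.8])]
t 5.28 target w [ 0.5435 -0.0748  0.1   ] eef [ 0.5441 -0.0753  0.0717] box [-60.3 -48.8  71.7] shift cm [-0.02 -2.83  0.06] rot [0.27 0.26 0.09] F [-3.76 -4.91 13.46] w 0.0004
```

View pics/w4.png

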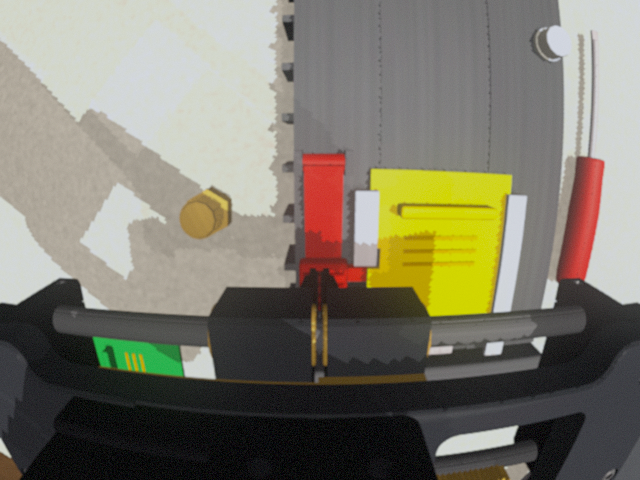

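The stop is reached (14 N), and the cover has kicked about 10 mm to +y: its front edge now sticks out past the rail ends at row 170. Next I lift and go behind the ridge with the fingers slightly spread.

```bash
python3 -m jog '[[[0,-1.5,0],[0,0,0]],[[0,-3.5,0],[0,0,0]],[[2,-3.8,0.4],[0,0,0]],[[4.5,-3.8,1],[0,0,0]],[[6,-3.8,1],[0,0,0]],[[6,-3.8,1],[0,0,0]],[[6,-3.8,1],[0,0,0]],[[6,-3.8,1],[0,0,0]]]' 0.2; python3 - <<'E'
from wf import *
X=[.5713,-.0027,np.radians(30.5)]
for n in ('wrist','top','scene'):
    p=snap(n,n+'5.png')
    for k in ('cover','cover_ridge','tab_pad'):
        print(n,k,[((w2b(X,d['centre'])*1000).round(1),round(d['confidence'],2)) for d in models.place_of(k,p)[:2]])
E
python3 go.py 0 -36 68
```

```text
time_s: 5.95
eef_pos: [0.5876, -0.0344, 0.1053]
tool_rot: [0.682, -0.681, -0.187, 0.188]
wrist_force: [0.3, -0.7, 0.7]
width: 0.0191
wrist cover [(array([  4.6, -33.4,  59.8]), 0.92), (array([-212. , -160.6,    4.6]), 0.76)]
wrist cover_ridge [(array([ 2.5, -7.8, 80.4]), 0.97)]
wrist tab_pad [(array([-58.2, -47.6,  75.3]), 0.59)]
top cover [(array([ -57.3, -230.7,    1.8]), 0.88), (array([ -2.4, -32.8,  59.8]), 0.49)]
top cover_ridge [(array([-230.7, -158.6,   15.8]), 0.63), (array([  2.4, -15.5,  78.5]), 0.62)]
top tab_pad []
scene cover [(array([  2.9, -30. ,  61. ]), 0.88), (array([ -52.8, -232. ,    1.6]), 0.84)]
scene cover_ridge [(array([  2.9, -13.1,  77.9]), 0.96), (array([ -65. , -224.2,    9. ]), 0.85)]
scene tab_pad [(array([-56.1, -49.3,  74.3]), 0.57)]
t 6.55 target w [ 0.5896 -0.0337  0.068 ] eef [ 0.5886 -0.0345  0.1063] box [ -1.2 -36.2 106.3] shift cm [0.12 3.83 0.02] rot [0.   0.23 0.  ] F [-0.27 -0.95  0.2 ] w 0.0189
```

View pics/wrist5.png

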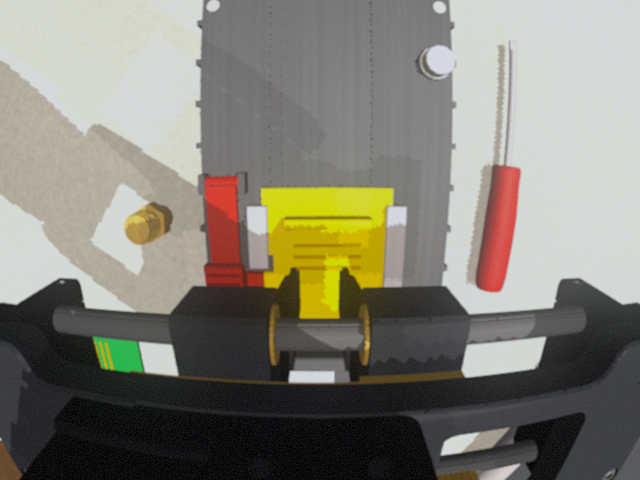

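```bash
python3 -m jog '[[[0.2,1.5,0],[0,0,0]],[[0.2,2.8,0],[0,0,0]],[[0.2,3.4,0],[0,0,0]],[[0.2,3.6,0],[0,0,0]],[[0.2,3.6,0],[0,0,0]]]'; python3 go.py 1 -36 69; python3 - <<'E'
from wf import *
p=snap('wrist','w6.png');p=snap('scene','s6.png')
im=cv2.imread('pics/s6.png')[190:310,220:390];cv2.imwrite('pics/s6c.png',cv2.resize(im,None,fx=4.5,fy=4.5,interpolation=cv2.INTER_CUBIC))
E
python3 go.py 1 -36 69
```

```text
time_s: 6.97
eef_pos: [0.5895, -0.0333, 0.0689]
tool_rot: [0.682, -0.681, -0.187, 0.188]
wrist_force: [0.2, 0.4, 0.3]
width: 0.0189
t 6.97 target w [ 0.5904 -0.0332  0.069 ] eef [ 0.5895 -0.0333  0.0689] box [  0.1 -35.6  68.9] shift cm [ 0.09 -0.01 -0.04] rot [-0.09  0.24 -0.11] F [0.23 0.4  0.34] w 0.0189
t 7.07 target w [ 0.5904 -0.0332  0.069 ] eef [ 0.5906 -0.0335  0.0704] box [  1.  -36.3  70.4] shift cm [0.   0.14 0.03] rot [0.01 0.24 0.01] F [-0.15 -0.89  0.82] w 0.0193
```

View pics/s6c.png

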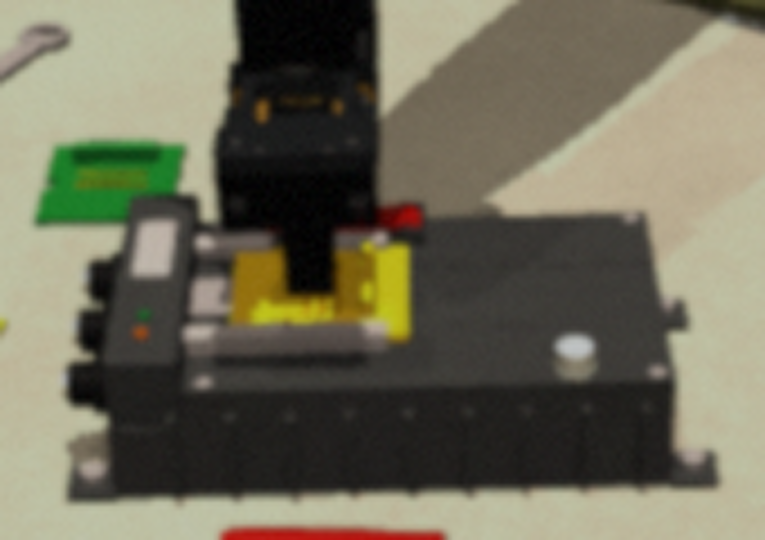

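```bash
python3 -m jog '[[[0,0.1,0.5],[0,0,0]],[[0,0.1,1],[0,0,0]],[[0,0.1,1.3],[0,0,0]],[[0,0.1,1.7],[0,0,0]],[[0,0.1,2.1],[0,0,0]],[[0,0.1,2.5],[0,0,0]],[[0,0.1,3],[0,0,0]],[[0,0.1,3],[0,0,0]]]'; python3 go.py 1 68 69; python3 - <<'E'
from wf import *
X=[.5713,-.0027,np.radians(30.5)]
p=snap('wrist','w7.png')
for k in ('cover','cover_ridge'):
    print(k,[((w2b(X,d['centre'])*1000).round(1),round(d['confidence'],2)) for d in models.place_of(k,p)[:2]])
E
```

```text
time_s: 7.73
eef_pos: [0.5745, -0.0068, 0.0692]
tool_rot: [0.682, -0.682, -0.187, 0.188]
wrist_force: [0.3, -1.9, 0.2]
width: 0.0188
t 7.73 target w [0.5376 0.0564 0.069 ] eef [ 0.5745 -0.0068  0.0692] box [ 0.7 -5.1 69.2] shift cm [0.07 0.02 7.31] rot [-0.04  0.26 -0.01] F [ 0.28 -1.87  0.16] w 0.0188
cover [(array([  3.1, -16.1,  62.6]), 0.87)]
cover_ridge [(array([ 2.2,  8.1, 78.4]), 0.82)]
```

View pics/w7.png

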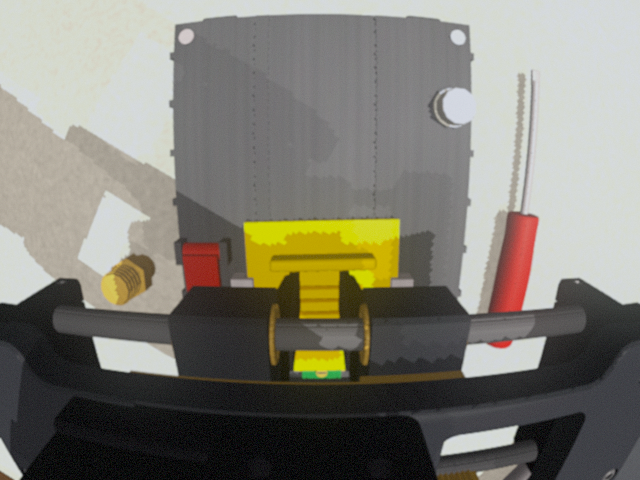

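Contact is made. The ridge (row 263) is against the fingertips and the cover has slid to about y -15. The green terminals just show behind it.

```bash
python3 -m jog '[[[0,0,0.6],[0,0,0]],[[0,0,1.2],[0,0,0]],[[0,0,1.8],[0,0,0]],[[0,0,2.4],[0,0,0]],[[0,0,3],[0,0,0]],[[0,0,3.5],[0,0,0]],[[0,0,4],[0,0,0]],[[0,0,4],[0,0,0]]]'; python3 go.py 1 68 69; python3 - <<'E'
from wf import *
X=[.5713,-.0027,np.radians(30.5)]
p=snap('wrist','w8.png')
for k in ('cover','cover_ridge'):
    print(k,[((w2b(X,d['centre'])*1000).round(1),round(d['confidence'],2)) for d in models.place_of(k,p)[:2]])
E
```

```text
time_s: 8.55
eef_pos: [0.554, 0.0277, 0.0692]
tool_rot: [0.682, -0.682, -0.188, 0.188]
wrist_force: [0.9, 0.5, -1.0]
width: 0.0189
t 8.55 target w [0.5376 0.0564 0.069 ] eef [0.554  0.0277 0.0692] box [ 0.5 35.  69.2] shift cm [0.06 0.02 3.3 ] rot [-0.04  0.29 -0.01] F [ 0.88  0.48 -0.99] w 0.0189
cover [(array([142.6,  25.7,  -1.4]), 0.69), (array([ 2.2, 24.7, 57.5]), 0.59)]
cover_ridge [(array([ 1.6, 49.6, 77.2]), 0.87)]
```

View pics/w8.png

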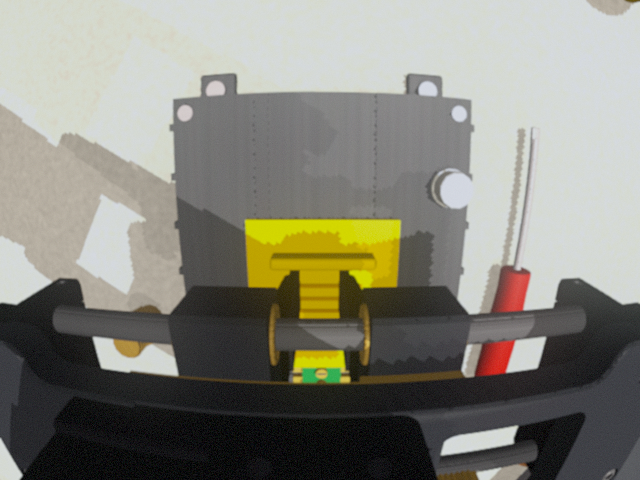

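```bash
python3 -m jog '[[[0,0,0.5],[0,0,0]],[[0,0,1.0],[0,0,0]],[[0,0,1.5],[0,0,0]],[[0,0,2],[0,0,0]],[[0,0,2.4],[0,0,0]],[[0,0,2.8],[0,0,0]],[[0,0,3.2],[0,0,0]],[[0,0,3.2],[0,0,0]]]'; python3 -m jog '[[[0,0,-0.4],[0,0,0]],[[0,0,-0.8],[0,0,0]],[[0,-1.5,-1],[0,0,0]],[[0,-5,-1],[0,0,0]],[[0,-9,-3],[0,0,0]],[[0,-12,-6],[0,0,0]],[[0,-12,-10],[0,0,0]],[[0,-12,-12],[0,0,0]]]'; python3 - <<'E'
from wf import *
X=[.5713,-.0027,np.radians(30.5)]
for n in ('wrist','top','scene'):
    p=snap(n,n+'9.png')
    for k in ('cover','cover_ridge','tab_pad','port_cap'):
        print(n,k,[((w2b(X,d['centre'])*1000).round(1),round(d['confidence'],2)) for d in models.place_of(k,p)[:2]])
im=cv2.imread('pics/scene9.png')[150:310,200:400];cv2.imwrite('pics/s9c.png',cv2.resize(im,None,fx=3.7,fy=3.7,interpolation=cv2.INTER_CUBIC))
E
python3 go.py 1 68 69
```

```text
time_s: 9.37
eef_pos: [0.5377, 0.055, 0.0691]
tool_rot: [0.682, -0.682, -0.187, 0.188]
wrist_force: [-0.2, 0.3, -0.4]
width: 0.0191
time_s: 10.03
eef_pos: [0.6031, -0.0524, 0.1935]
tool_rot: [-0.68, 0.683, 0.189, -0.185]
wrist_force: [0.4, 0.3, -0.6]
width: 0.0189
wrist cover [(array([-212.7, -158.2,    6.8]), 0.95), (array([ 4.3, 56.4, 60.3]), 0.8)]
wrist cover_ridge [(array([-231.3, -157.5,   16. ]), 0.74), (array([ 2.6, 82.2, 80.8]), 0.55)]
wrist tab_pad [(array([-55.1, -46.9,  77.2]), 0.84)]
wrist port_cap []
top cover [(array([-209.4, -161.1,   -4.1]), 0.74), (array([ -53.8, -234.1,   -0.5]), 0.61)]
top cover_ridge [(array([-231.3, -159.1,   16.2]), 0.88), (array([ -66.4, -223.9,   10.2]), 0.76)]
top tab_pad [(array([-142.9, -354.9,    1. ]), 0.39)]
top port_cap [(array([ 4.570e+01,  4.216e+02, -3.000e-01]), 0.64), (array([66.6, 83. , 57.9]), 0.41)]
scene cover [(array([ 0.4, 61.2, 60.6]), 0.92), (array([-210.7, -159.9,    2.8]), 0.57)]
scene cover_ridge [(array([ 0.2, 80.8, 74.9]), 0.79), (array([-231.1, -160. ,   13.7]), 0.76)]
scene tab_pad [(array([ 2.6,  1.6, 39. ]), 0.5), (array([-58.7, -49.1,  78.7]), 0.47)]
scene port_cap [(array([65.6, 86. , 60.7]), 0.61)]
t 10.78 target w [0.5376 0.0564 0.069 ] eef [ 0.5995 -0.0486  0.1893] box [  1.  -53.9 189.3] shift cm [ 0.05 12.03 12.19] rot [0.   0.26 0.  ] F [-0.51  0.59  0.43] w 0.0192
```

View pics/wrist9.png

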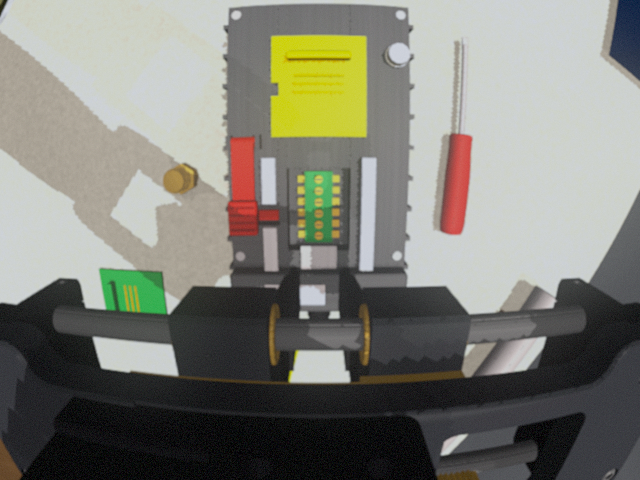

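View pics/s9c.png

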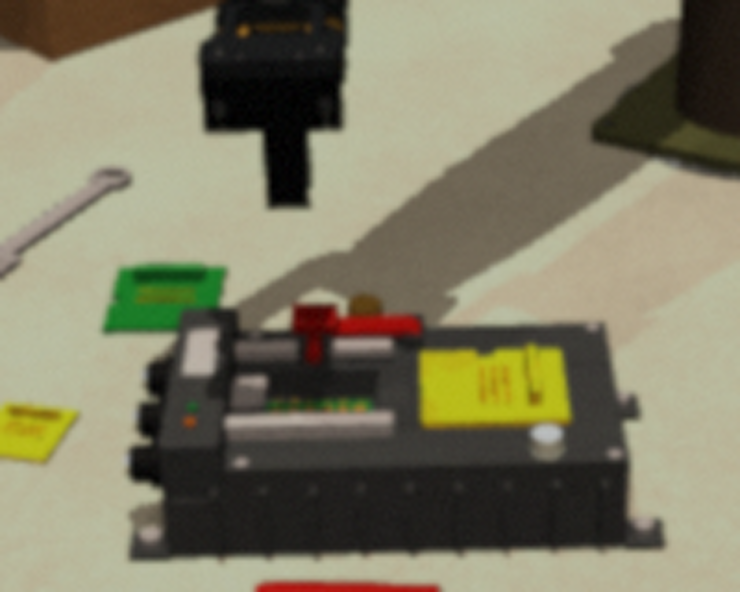

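```bash
python3 - <<'E'
import cv2
a=cv2.imread('pics/s3.png')[215:250,262:322];b=cv2.imread('pics/scene9.png')[215:250,262:322]
import numpy as np
cv2.imwrite('pics/cmp.png',cv2.resize(np.vstack([a,b]),None,fx=8,fy=8,interpolation=cv2.INTER_CUBIC))
E
```

```text
(no output)
```

View pics/cmp.png

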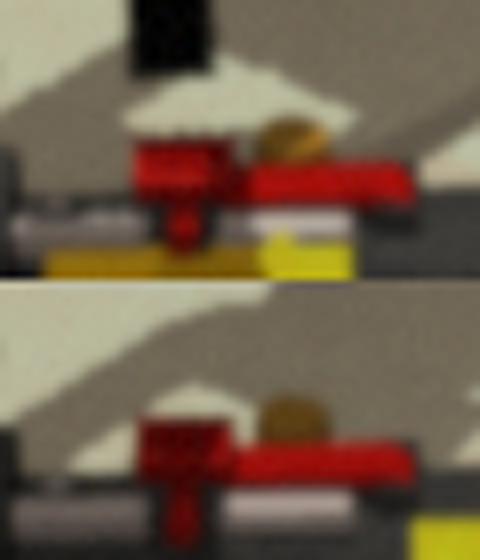

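The two crops (before the press above, now below) show the tab at the same height: pad top at row 140 in the upper half and 420 − 280 = 140 in the lower. The tab is back up. The cover lies flat and straight, the terminals are in view and nothing is in contact, so I'm handing in.

```bash
python3 -c "
from cell import workorder;print(workorder.finish_job())"
```

```text
the job is handed in; nothing more can be done
None
```

The cover is out of its rails and lies flat on the box's plain deck, with the terminals open to view. I handed the job in at about 11 s of the 42 s allowed; handing in returns no verdict.

I pressed the red tab to its stop at about 14 N, and the cover kicked about 10 mm. I then pushed the ridge along the rails with the two fingertips slightly spread, backed off and lifted clear.

- **Cover:** the scene and wrist cameras put its origin at y 56 to 61 mm (43 needed) and z about 60 mm. It lies straight on the deck, short of the y 130 mm edge.
- **Tab:** it is back at its starting height by before/after crop, to within a pixel or so. The network's pad height was 77 to 79 mm against 80 mm nominal, within its 4 mm accuracy.
- **Robot:** it stood clear, with the fingertips about 190 mm above the bench and the wrist force at noise level.
- **Bystanders:** none looks moved in the pictures. I did not measure each one.
- **Disagreements:** in the last top view the network did not report the cover among its two best guesses and gave a stray tab position. In the scene view it ranked a false tab position slightly above the right one. I went by the pictures for these. The two cover sightings differ by about 5 mm in y.

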